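# Box up the sold gold watches

### The job

The three gold watches have been sold: put each one, still on its cream holder, into the open presentation box of the same colour as its strap, one watch to a box, seated upright in the recess with 12 o'clock towards the lid. Set them down gently, never dropping or tipping one over, and let go of them. Leave the steel watches, the striped tin and the loupe where they are.

Things in the scene. Friction and masses are not known exactly. Their poses are not given: they have to be found in the camera images.
- gold_red_watch: Wrist watch with GOLD case and red strap (golden dial). It is buckled round a rigid cream holder, 62 (x) by 48 (y) by 40 mm high, flat upright sides, on its base; the strap, a 22 mm wide band over the +x and -x sides, makes it 65 mm there. Case 38 mm across on top, dial up, 49 mm above the base. Origin: centre of underside; +x to 12 o'clock (thick mark), crown at -y, z up.
- gold_blue_watch: Wrist watch with GOLD case and blue strap (golden dial). Same holder, sizes, origin and axes as the gold watch with the red strap. All five watches weigh 0.13 to 0.23 kg and stand on a firm purple pad 3 mm thick.
- gold_black_watch: Wrist watch with GOLD case and black strap (golden dial). Same holder, sizes, origin and axes as the gold watch with the red strap. At the start the 12 o'clock of every watch points within 30 degrees of straight away from the robot (world +x).
- steel_red_watch: Wrist watch with silver-grey STEEL case (grey dial) and red strap: not sold, to be left standing. Same holder, sizes, origin and axes as the gold watch with the red strap.
- steel_black_watch: Wrist watch with silver-grey STEEL case (grey dial) and black strap: not sold, to be left standing. Same holder, sizes, origin and axes as the gold watch with the red strap.
- red_box: Red presentation box for one watch. Open clamshell, fixed: base towards the robot, pale-lined hollow lid laid back flat behind it. Origin: on the counter under the hinge's middle; +x from base to lid, z up. Base 110 (x) by 106 mm (y), rim 44 mm high. Recess in its top 80 (x) by 64 (y) by 10 mm deep; centre of its floor at x -55, y 0, z 34 mm.
- blue_box: Blue presentation box for one watch. Same make, sizes, origin and axes as the red box. The recess takes a watch holder with 7 to 8 mm of play on each side. The lid reaches from x = +2 to +112 mm and is 44 mm high too.
- black_box: Black presentation box for one watch. Same make, sizes, origin and axes as the red box. Each box may be turned up to 12 degrees from square to the robot; its lid is always on the side away from the robot.
- striped_tin: Round tin with black and white upright stripes and a black lid, 82 mm across, 42 mm high, loose; origin at the centre of its underside. Bystander.
- loupe: Black eye loupe standing on its wide end, 36 mm across, 32 mm high, loose; origin at the centre of its underside. Bystander.
There are look-alikes about, which are no part of the job. Leave any brown look-alike of the gold_black_watch alone.

How it is judged:
By the outcome, as a careful person would: the job done as asked, in the order asked, and still so for the second after the job is handed in, with the robot touching nothing.
It also fails if it takes over 83 s, if anything falls off the work surface, if the arm or the gripper's body presses on something with over 40 N, if the wrist force passes 120 N, or if a joint passes its speed limit or range.

### The arm

A 7-joint arm with a two-finger parallel gripper is mounted at the origin on the work surface. World frame = base frame: x ahead of the robot, y to its left, z up, the work surface at z = 0. Lengths are in m, angles in rad, forces in N, time in s.
With the tool pointing down it reaches from about 0.425 to 0.875 m from the base axis. Payload 4.7 kg.
Tool frame: the origin (TCP) lies between the finger pads; the fingertips stand 22 mm ahead of it and the grasp point (between the pads) lies 3 mm ahead of it (env.tip_extent is the distance from the TCP to the fingertips, in m); z points along the fingers, y is the line along which they close (so a half turn about z gives the same grasp; the last joint's range is limited). The gripper opens to 87 mm and grips with 3 to 60 N. Pads are 19 mm wide; open, the fingers measure 117 mm over their backs; the gripper's body (75 mm by 190 mm) begins 51 mm behind the grasp point.
Start: joints at [1.18, 0.321, -0.07, 1.45, 0.023, 1.371, -0.057], TCP at [0.256, -0.597, 0.245] pointing down, gripper open.
Joint ranges: [-2.86, 2.86], [-0.3, 2.09], [-1.38, 1.24], [0.06, 2.45], [-1.56, 4.7], [0.09, 2.05], [-2.69, 2.69]. Speed limits (rad/s): [2.57, 2.57, 3.14, 3.14, 3.14, 3.14, 3.14].

### API

Orientations are given as a 3x3 rotation matrix whose columns are the frame's x, y, z axes.
In Python, from rig import env gives the robot as it stands.
- The arm moves only by the shell command python3 -m inch 'ROWS' [FORCE]. ROWS is JSON, a list of rows, each a list of 3 entries, a list of its own where there are three numbers: the finger opening in m, from 0 to 0.087, then the shift along the tool's x, y, z in m, then the turn, a rotation vector about the tool's x, y, z in degrees. A call has 1 to 10 rows; each row shifts and turns the commanded pose from where the row before left it, along the tool's axes as they then stand; what a row does not reach is not made up. A row lasts 1/12 s, in which the tool goes at most 41.7 mm and 7.16 degrees, less where a joint would pass 70% of its speed; a pose out of reach is approached as far as the arm can. A call is refused whole if a number of a shift passes 0.0417 or a number of a turn 7.16, either way. A call with a gripper value outside its range is refused whole. The fingers move at their own pace and stop on an object; FORCE is the grip in N (left out, the last holds). Time passes only in rows, so rows that do not move let the fingers close. It gives the time, the measured TCP pose, the force, the opening and the grip force at its end, in the units of the state.
- env.sense(): the state, without advancing time (a new reading comes with each control period).
- env.read_camera(name): name is "side" or "top"; returns a dict with "color" (420x560x3 uint8, blue, green, red), "mtx" (3x3 intrinsics, pixels), "k1" (the pictures are not rectified: a ray, as slopes to the right and down, at radius r is drawn at 1 + k1 r^2 times it, then the intrinsics apply), "rvec" (rotation vector, rad) and "tvec" (3), from world to camera coordinates, as OpenCV has them. Camera axes: x right, y down, z forward; pixel columns grow to the right and rows downward; lengths in m; the calibration is good to about 2 mm. A picture is of the moment at which its call begins. There is no depth.
- env.job_done(): hands the job in; it is judged then, once.
Trained networks look in a picture, given as the dict that the camera call returned (one of the last four; its "shot" number tells which), for a name from the list of things; names that differ only in an ending like _2 or _b are one class to them, and where a whole thing is asked for, a point or a joint stands for the part that bears it (a point fixed in the world has none). Each returns a list of dicts, best first, with "conf" (0 to 1); they miss things now and then, are a little off and sometimes report something else, mostly with a low value. They report only what shows in the picture. A call takes as long as a camera call. They do not tell look-alikes from the thing itself.
- env.recognise(picture, query): "extent" ([left, top, right, bottom] in pixels, round what is visible of it).
The state is a dict: "time": time; "joints": joint angles; "qvel": joint speeds; "tau": joint torques, N m; "tool_pos": TCP position; "tool_rot": TCP orientation; "wrist_force": force on the tool from outside, world axes, zero at the start; "moment": the same for the moment, N m; "width": finger opening in m; "grip_force": force on a finger pad.
Only numpy, scipy, OpenCV 4.12 (cv2) and the standard library are available. Lean on these libraries where they do the work, as an engineer would, in place of code of your own. Each camera call takes 0.05 s, during which the arm holds its last target. There are 200 camera calls.

## Working session

There is one attempt and no reset: what is moved stays moved. The work goes in short steps, Python scripts to look and compute and a shell command to move; the robot and the scene stay as the last step left them, time stands still between calls to the robot, and variables do not carry over. Pictures are saved under pics/ and viewed, at most 14 in all, crops included, and the job is handed in when it is done.

```bash
ls; mkdir -p pics
cat > h.py <<'E'
import numpy as np, cv2
from rig import env
def cam(n,f=None):
    p=env.read_camera(n)
    if f: cv2.imwrite('pics/'+f,p['color'])
    return p
def dist(p): return np.array([p['k1'],0,0,0,0.])
def proj(p,X):
    return cv2.projectPoints(np.float64(X).reshape(-1,1,3),np.float64(p['rvec']),np.float64(p['tvec']),np.float64(p['mtx']),dist(p))[0][:,0]
def back(p,uv,z):
    n=cv2.undistortPointsIter(np.float64(uv).reshape(-1,1,2),np.float64(p['mtx']),dist(p),None,None,(3,100,1e-10))[:,0]
    R=cv2.Rodrigues(np.float64(p['rvec']))[0];C=-R.T@np.float64(p['tvec']).ravel()
    d=np.c_[n,np.ones(len(n))]@R
    return C+d*((z-C[2])/d[:,2])[:,None]
E
python3 - <<'E'
from h import *
s=env.sense();print({k:np.round(v,3).tolist() for k,v in s.items()})
for c in ['top','side']:
    p=cam(c,c+'0.png')
    R=cv2.Rodrigues(np.float64(p['rvec']))[0];print(c,-R.T@np.float64(p['tvec']).ravel(),p['k1'],R.round(2).tolist())
    for q in ['gold_red_watch','gold_blue_watch','gold_black_watch','steel_red_watch','steel_black_watch','red_box','blue_box','black_box','striped_tin','loupe']:
        print(q,[(np.round(d['extent']).tolist(),round(d['conf'],2)) for d in env.recognise(p,q)])
E
```

```text
pics
{'time': 0.0, 'joints': [1.18, 0.322, -0.07, 1.452, 0.023, 1.371, -0.057], 'qvel': [0.001, 0.0, -0.001, 0.0, -0.001, 0.0, 0.0], 'tau': [-0.0, -49.128, -0.404, -31.253, -0.064, 0.044, 0.0], 'tool_pos': [0.256, -0.597, 0.243], 'tool_rot': [[0.919, 0.394, -0.001], [0.394, -0.919, 0.002], [-0.0, -0.002, -1.0]], 'wrist_force': [-1.041, -0.095, 0.659], 'moment': [0.025, 0.018, -0.036], 'grip_force': 0.0, 'width': 0.087}
top [ 0.38599852 -0.00691651  1.47831467] -0.16610184401669562 [[0.02, -1.0, -0.0], [-0.99, -0.02, -0.1], [0.1, 0.0, -0.99]]
gold_red_watch [([226.0, 239.0, 246.0, 265.0], 0.98), ([362.0, 120.0, 405.0, 202.0], 0.17)]
gold_blue_watch [([325.0, 238.0, 345.0, 262.0], 0.97)]
gold_black_watch [([174.0, 260.0, 197.0, 287.0], 0.8), ([107.0, 261.0, 138.0, 285.0], 0.74)]
steel_red_watch [([382.0, 260.0, 398.0, 283.0], 0.61)]
steel_black_watch [([269.0, 238.0, 296.0, 259.0], 0.58)]
red_box [([360.0, 117.0, 406.0, 201.0], 0.58)]
blue_box [([164.0, 120.0, 210.0, 202.0], 0.95), ([362.0, 119.0, 405.0, 202.0], 0.54)]
black_box [([266.0, 112.0, 305.0, 198.0], 0.63)]
striped_tin [([105.0, 201.0, 137.0, 234.0], 0.93)]
loupe [([435.0, 218.0, 451.0, 228.0], 0.67), ([380.0, 260.0, 397.0, 283.0], 0.34)]
side [ 0.48158471 -0.95153632  0.73197755] -0.09694528091327041 [[1.0, -0.03, 0.02], [-0.01, -0.6, -0.8], [0.03, 0.8, -0.6]]
gold_red_watch []
gold_blue_watch [([231.0, 218.0, 259.0, 246.0], 0.66)]
gold_black_watch [([222.0, 116.0, 240.0, 132.0], 0.82), ([214.0, 141.0, 236.0, 155.0], 0.56)]
steel_red_watch [([205.0, 260.0, 238.0, 286.0], 0.77)]
steel_black_watch [([237.0, 184.0, 264.0, 206.0], 0.97)]
red_box [([303.0, 243.0, 405.0, 288.0], 0.77), ([298.0, 175.0, 383.0, 215.0], 0.48)]
blue_box [([285.0, 134.0, 353.0, 162.0], 0.88), ([235.0, 161.0, 258.0, 180.0], 0.41)]
black_box [([296.0, 176.0, 384.0, 214.0], 0.96)]
striped_tin [([263.0, 112.0, 284.0, 131.0], 0.68)]
loupe [([272.0, 321.0, 289.0, 342.0], 0.74)]
```

Run:
```python
import cv2
a=cv2.imread('pics/top0.png');cv2.imwrite('pics/t1.png',cv2.resize(a[100:300,90:290],(800,600) and None,fx=3,fy=3,interpolation=3))
cv2.imwrite('pics/t2.png',cv2.resize(a[100:300,255:460],None,fx=3,fy=3,interpolation=3)[:600])
```

```text
(no output)
```

View pics/t1.png

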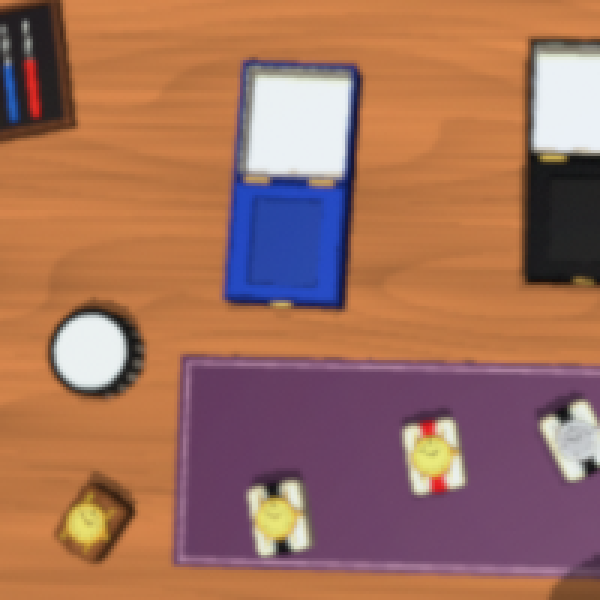

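View pics/t2.png

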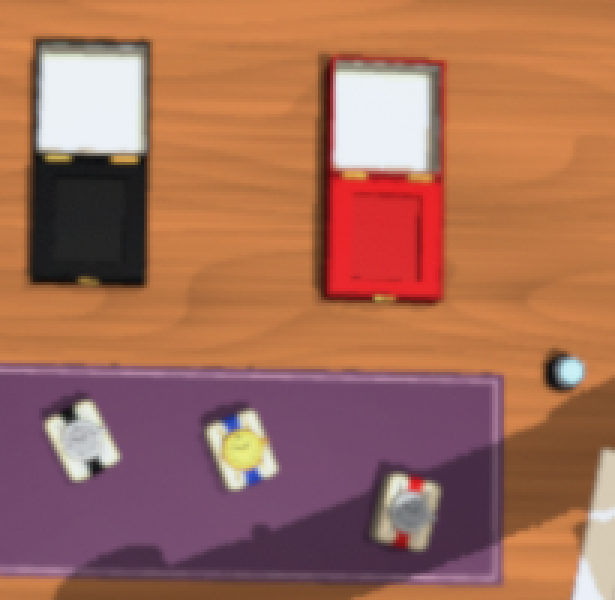

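View pics/side0.png

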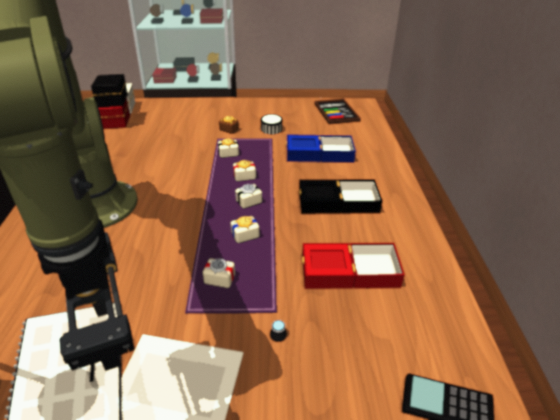

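The top view shows these, with each gold watch's possible mix-ups:
- **Gold/black:** on the pad at (181,272). The brown-holder look-alike is off the pad at (120,273), and the steel/black watch is at (282,246).
- **Gold/red:** (234,251). The steel/red watch is at (391,270).
- **Gold/blue:** (336,249), no look-alike.
- **Boxes:** blue (187,160), black (285,155), red (383,160).

The crops confirm the gold dials on cream holders. Next I'll fit the poses by matching silhouettes.

```bash
cat > fit.py <<'E'
from h import *
from scipy.optimize import minimize
S=6
def T(x,y,a,P):
    c,s=np.cos(a),np.sin(a);P=np.float64(P);return np.c_[x+c*P[:,0]-s*P[:,1],y+s*P[:,0]+c*P[:,1],P[:,2]]
def box(x0,x1,y0,y1,z0,z1): return [(x,y,z) for x in(x0,x1) for y in(y0,y1) for z in(z0,z1)]
th=np.linspace(0,6.28,30)
def watch(z0): return [box(-.031,.031,-.024,.024,z0,z0+.04),box(-.0325,.0325,-.011,.011,z0,z0+.038),
   [(.019*np.cos(t),.019*np.sin(t),z) for t in th for z in(z0+.04,z0+.049)]]
BOX=[box(-.11,.112,-.053,.053,0,.044)]
def render(p,q,parts,roi):
    u0,v0,u1,v1=roi;m=np.zeros(((v1-v0)*S,(u1-u0)*S),np.uint8)
    for P in parts:
        uv=(proj(p,T(q[0],q[1],q[2],P))-[u0-.5,v0-.5])*S-.5
        cv2.fillConvexPoly(m,cv2.convexHull(np.round(uv*16).astype(np.int32)),255,shift=4)
    return cv2.resize(m,(u1-u0,v1-v0),interpolation=cv2.INTER_AREA)/255.
def fit(views,parts,q0):
    # views: (p, mask, roi)
    def cost(w):
        q=np.array(q0)+w*[.01,.01,.1]
        return sum(np.abs(render(p,q,parts,r)-m).sum()/m.sum() for p,m,r in views)
    best=min((minimize(cost,[0,0,a],method='Nelder-Mead',options=dict(initial_simplex=np.array([[0,0,a],[1,0,a],[0,1,a],[0,0,a+1.]]),xatol=.005,fatol=1e-5)) for a in(-3,0,3)),key=lambda r:r.fun)
    return np.array(q0)+best.x*[.01,.01,.1],best.fun
def wmask(p,r):
    c=p['color'][r[1]:r[3],r[0]:r[2]].astype(float);med=np.median(c.reshape(-1,3),0)
    b,g,rr=c[...,0],c[...,1],c[...,2]
    h=c/(c.sum(2,keepdims=True)+1);hm=med/med.sum()
    m=(np.abs(h-hm).sum(2)>.10)|(c.sum(2)>1.7*med.sum())
    return big(m)
def big(m):
    m=m.astype(np.uint8);n,l,st,_=cv2.connectedComponentsWithStats(m);k=1+np.argmax(st[1:,4])
    m=(l==k).astype(np.uint8);cs,_=cv2.findContours(m,0,1);o=np.zeros_like(m);cv2.fillPoly(o,[cv2.convexHull(cs[0])],1);return o.astype(float)
def bmask(p,r,col):
    c=p['color'][r[1]:r[3],r[0]:r[2]];hsv=cv2.cvtColor(c,cv2.COLOR_BGR2HSV).astype(int);h,s,v=hsv[...,0],hsv[...,1],hsv[...,2]
    w=(s<70)&(v>90)
    m={'red':((h<5)|(h>172))&(s>120),'blue':(h>95)&(h<135)&(s>90),'black':(v<65)}[col]
    return big(m|w)
def grow(e,k): return [int(e[0]-k),int(e[1]-k),int(e[2]+k),int(e[3]+k)]
E
cat > m.py <<'E'
from fit import *
t=cam('top');s=cam('side')
W={'red':((226,239,246,265),(232,160,258,182)),'blue':((325,238,345,262),(231,216,260,243)),'black':((171,259,196,287),(218,138,240,158)),
'steelred':((380,258,402,284),0),'steelblack':((269,234,296,261),0)}
B={'red':((360,117,406,201),(303,243,405,288)),'blue':((164,120,210,202),(285,134,356,162)),'black':((264,112,305,198),(296,176,384,214))}
dbg=[]
for k,(e,es) in W.items():
    r=grow(e,5);m=wmask(t,r);q0=[*back(t,[[(e[0]+e[2])/2,(e[1]+e[3])/2]],.03)[0][:2],0]
    q,f=fit([(t,m,r)],watch(.003),q0);print('watch',k,q[:2].round(4),np.degrees(q[2]).round(1),round(f,3),end=' ')
    for P in watch(.003): 
        pts=cv2.convexHull(np.float32(proj(t,T(*q,P))));dbg.append(pts)
    print('side proj',proj(s,[[q[0],q[1],.052]]).round(0).tolist())
for k,(e,es) in B.items():
    r=grow(e,6);m=bmask(t,r,k);q0=[*back(t,[[(e[0]+e[2])/2,(e[1]+e[3])/2]],.03)[0][:2],0]
    q,f=fit([(t,m,r)],BOX,q0)
    c=T(*q,[[-.055,0,.034]])[0]
    print('box',k,q[:2].round(4),np.degrees(q[2]).round(1),round(f,3),'recess',c.round(4))
    dbg.append(cv2.convexHull(np.float32(proj(t,T(*q,BOX[0])))))
    a=[[-.015,-.032,.044],[-.015,.032,.044],[-.095,.032,.044],[-.095,-.032,.044]]
    dbg.append(np.float32(proj(t,T(*q,a)))[:,None])
im=cv2.resize(t['color'][105:295,160:415],None,fx=3.1,fy=3.1,interpolation=cv2.INTER_CUBIC)
for d in dbg: cv2.polylines(im,[np.round(((d-[160,105]+.5)*3.1-.5)*16).astype(np.int32)],True,(0,255,0),1,shift=4)
cv2.imwrite('pics/fit0.png',im)
E
python3 m.py
```

```text
watch red [0.4134 0.1363] 11.5 0.083 side proj [[244.0, 163.0]]
watch blue [ 0.4251 -0.1354] 22.8 0.088 side proj [[244.0, 221.0]]
watch black [0.3542 0.2747] 11.1 0.087 side proj [[228.0, 141.0]]
watch steelred [ 0.3722 -0.286 ] -15.0 0.083 side proj [[218.0, 265.0]]
watch steelblack [0.4298 0.0086] 27.3 0.1 side proj [[248.0, 188.0]]
box red [ 0.6752 -0.2643] -0.4 0.034 recess [ 0.6202 -0.264   0.034 ]
box blue [0.6594 0.2764] -1.7 0.031 recess [0.6044 0.2781 0.034 ]
box black [0.6853 0.0078] 1.1 0.055 recess [0.6303 0.0068 0.034 ]
```

View pics/fit0.png

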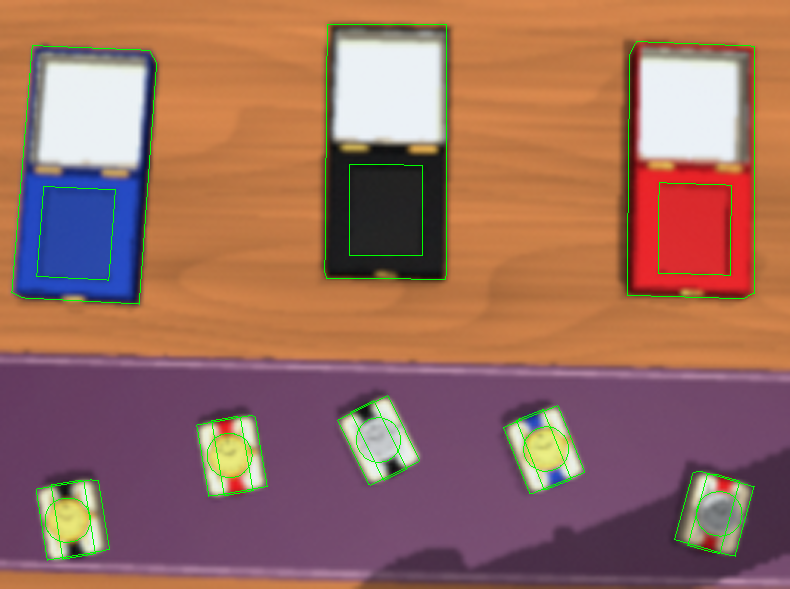

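The image shows the fitted outlines in green sitting on all five watches and the three boxes, so I'll do one zoomed check of the recesses.

```bash
cat > to.py <<'E'
import sys
from h import *
def go(x,y,z,yaw):
    s=env.sense();R=np.array(s['tool_rot']);p=np.array(s['tool_pos'])
    cy=np.degrees(np.arctan2(R[1,0],R[0,0]));d=np.array([x,y,z])-p
    turn=(cy-yaw+90)%180-90
    print('t %.2f pos'%s['time'],p.round(4),'yaw %.1f'%cy,'tilt',R[:2,2].round(3),'shift mm',(R.T@d*1000).round(1),'turn z %.1f'%turn,'w %.4f gf %.1f'%(s['width'],s['grip_force']))
if __name__=='__main__': go(*map(float,sys.argv[1:5]))
E
cat > b.py <<'E'
from fit import *
t=cam('top');s=cam('side')
B={'red':(.6752,-.2643,-.4),'blue':(.6594,.2764,-1.7),'black':(.6853,.0078,1.1)}
rows=[]
for p in(t,s):
  row=[]
  for x,y,a in B.values():
    q=(x,y,np.radians(a));c=proj(p,T(*q,[[-.05,0,.04]]))[0].round().astype(int);h=26;f=5
    if p is s:h=38;f=260/76
    im=p['color'][c[1]-h:c[1]+h,c[0]-h:c[0]+h].astype(float)*1.0
    im=np.clip(255*(im/255)**.5,0,255).astype(np.uint8)
    im=cv2.resize(im,(260,260),interpolation=cv2.INTER_CUBIC)
    for z,hx,hy,col in((.044,.04,.032,(0,255,0)),(.034,.04,.032,(255,255,0)),):
      uv=proj(p,T(*q,[[-.055+i*hx,j*hy,z] for i,j in((1,1),(1,-1),(-1,-1),(-1,1))]))
      cv2.polylines(im,[np.round(((uv-(c-h)+.5)*260/(2*h)-.5)*16).astype(np.int32)],True,col,1,shift=4)
    row.append(im)
  rows.append(np.hstack(row))
cv2.imwrite('pics/b0.png',np.vstack(rows))
E
python3 b.py; python3 to.py .50 -.20 .20 11.5
```

```text
t 1.30 pos [ 0.256  -0.5975  0.2446] yaw 23.2 tilt [ 0. -0.] shift mm [ 380.9 -269.3   44.6] turn z 11.7 w 0.0872 gf 0.0
```

View pics/b0.png

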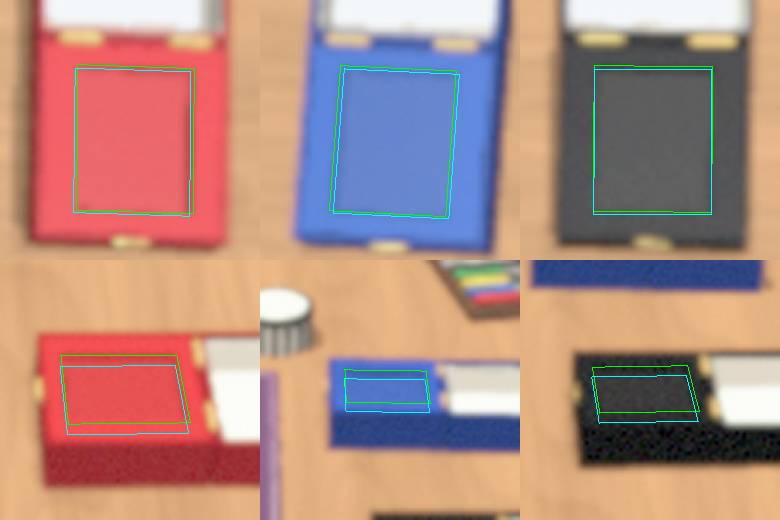

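The recess outlines agree with both cameras to about 2 mm. I'll start with red and swing out and round, so the arm stays within reach.

```bash
python3 -m inch '[[0.08,[0.024,-0.017,0],[0,0,0]],[0.08,[0.025,-0.018,0],[0,0,0]],[0.08,[0.025,-0.018,0],[0,0,0]],[0.08,[0.025,-0.018,0],[0,0,0]],[0.08,[0.025,-0.018,0],[0,0,0]],[0.08,[0.025,-0.018,0],[0,0,0]],[0.08,[0.025,-0.018,0],[0,0,0]],[0.08,[0.025,-0.018,0],[0,0,0]],[0.08,[0.025,-0.018,0],[0,0,0]],[0.08,[0.025,-0.018,0],[0,0,0]]]' 20; python3 -m inch '[[0.08,[0.025,-0.018,0],[0,0,0]],[0.08,[0.025,-0.018,0],[0,0,0]],[0.08,[0.025,-0.018,0],[0,0,0]],[0.08,[0.025,-0.018,0],[0,0,0]],[0.08,[0.025,-0.018,0.02],[0,0,0]],[0.08,[0,0,0.02],[0,0,5.9]],[0.08,[0,0,0.02],[0,0,5.8]]]'; python3 to.py .4134 .1363 .12 11.5
```

```text
time: 2.13
tool_pos: [0.4149, -0.3335, 0.2448]
tool_rot: [[0.919, 0.394, 0.0], [0.394, -0.919, -0.001], [0.0, 0.001, -1.0]]
wrist_force: [1.1, -0.3, 0.0]
width: 0.0802
grip_force: 0.0
time: 2.72
tool_pos: [0.4954, -0.2004, 0.1845]
tool_rot: [[0.98, 0.2, 0.002], [0.2, -0.98, -0.0], [0.002, 0.001, -1.0]]
wrist_force: [-0.2, -0.9, 0.1]
width: 0.0801
grip_force: 0.0
t 2.72 pos [ 0.4954 -0.2004  0.1845] yaw 11.5 tilt [ 0.002 -0.   ] shift mm [ -13.3 -346.3   64.3] turn z 0.0 w 0.0801 gf 0.0
```

```bash
python3 -m inch '[[0.08,[-0.001,-0.034,0],[0,0,0]],[0.08,[-0.001,-0.035,0.005],[0,0,0]],[0.08,[-0.001,-0.035,0.005],[0,0,0]],[0.08,[-0.001,-0.035,0.005],[0,0,0]],[0.08,[-0.001,-0.035,0.005],[0,0,0]],[0.08,[-0.001,-0.035,0.005],[0,0,0]],[0.08,[-0.002,-0.035,0.01],[0,0,0]],[0.08,[-0.002,-0.035,0.01],[0,0,0]],[0.08,[-0.002,-0.035,0.01],[0,0,0]],[0.08,[-0.001,-0.032,0.01],[0,0,0]]]';python3 -m inch '[[0.08,[0,0,0],[0,0,0]],[0.08,[0,0,0],[0,0,0]]]'; python3 to.py .4134 .1363 .042 11.5
```

```text
time: 3.55
tool_pos: [0.4114, 0.1354, 0.1195]
tool_rot: [[0.98, 0.2, 0.001], [0.2, -0.98, -0.001], [0.001, 0.001, -1.0]]
wrist_force: [0.3, 0.6, -0.6]
width: 0.0799
grip_force: 0.0
time: 3.72
tool_pos: [0.4113, 0.135, 0.1194]
tool_rot: [[0.979, 0.204, -0.0], [0.204, -0.979, -0.0], [-0.001, 0.0, -1.0]]
wrist_force: [0.1, -0.2, -0.1]
width: 0.0802
grip_force: 0.0
t 3.72 pos [0.4113 0.135  0.1194] yaw 11.8 tilt [-0. -0.] shift mm [ 2.3 -0.9 77.4] turn z 0.3 w 0.0802 gf 0.0
```

```bash
python3 -m inch '[[0.08,[0.002,-0.001,0.02],[0,0,0]],[0.08,[0,0,0.02],[0,0,0]],[0.08,[0,0,0.02],[0,0,0]],[0.08,[0,0,0.012],[0,0,0]],[0.08,[0,0,0.005],[0,0,0]],[0.08,[0,0,0],[0,0,0]],[0.055,[0,0,0],[0,0,0]],[0.055,[0,0,0],[0,0,0]],[0.04,[0,0,0],[0,0,0]],[0.04,[0,0,0],[0,0,0]]]' 20;python3 -m inch '[[0.04,[0,0,0],[0,0,0]],[0.04,[0,0,0],[0,0,0]],[0.04,[0,0,0],[0,0,0]]]'; python3 to.py .4134 .1363 .042 11.5
```

```text
time: 4.55
tool_pos: [0.4146, 0.1349, 0.0433]
tool_rot: [[0.98, 0.199, 0.002], [0.199, -0.98, -0.0], [0.002, 0.001, -1.0]]
wrist_force: [0.8, 0.0, -0.5]
width: 0.061
grip_force: 0.0
time: 4.8
tool_pos: [0.4143, 0.1355, 0.043]
tool_rot: [[0.98, 0.199, 0.001], [0.199, -0.98, 0.001], [0.001, -0.0, -1.0]]
wrist_force: [-0.2, 0.7, 2.9]
width: 0.048
grip_force: 20.0
t 4.80 pos [0.4143 0.1355 0.043 ] yaw 11.5 tilt [0.001 0.001] shift mm [-0.7 -1.   1. ] turn z 0.0 w 0.0480 gf 20.0
```

Gripped at 48 mm, which matches the holder width. Next: lift and carry to the red box.

```bash
python3 -m inch '[[0.04,[0,0,-0.008],[0,0,0]],[0.04,[0,0,-0.02],[0,0,0]],[0.04,[0,0,-0.025],[0,0,4]],[0.04,[0,0,-0.025],[0,0,4]],[0.04,[0,0,-0.012],[0,0,3.9]],[0.04,[0,0,0],[0,0,0]]]'; python3 to.py .619 -.264 .130 -.4
```

```text
time: 5.3
tool_pos: [0.4157, 0.1352, 0.1354]
tool_rot: [[1.0, -0.009, 0.005], [-0.009, -1.0, -0.0], [0.005, 0.0, -1.0]]
wrist_force: [1.0, -0.1, -1.3]
width: 0.0478
grip_force: 20.0
t 5.30 pos [0.4157 0.1352 0.1354] yaw -0.5 tilt [ 0.005 -0.   ] shift mm [206.8 397.4   6.7] turn z -0.1 w 0.0478 gf 20.0
```

```bash
python3 -m inch '[[0.04,[0.007,0.014,0],[0,0,0]],[0.04,[0.014,0.026,0],[0,0,0]],[0.04,[0.015,0.03,0],[0,0,0]],[0.04,[0.016,0.03,0],[0,0,0]],[0.04,[0.016,0.03,0],[0,0,0]],[0.04,[0.016,0.03,0],[0,0,0]],[0.04,[0.016,0.03,0],[0,0,0]],[0.04,[0.016,0.03,0],[0,0,0]],[0.04,[0.016,0.03,0],[0,0,0]],[0.04,[0.016,0.03,0],[0,0,0]]]';python3 -m inch '[[0.04,[0.016,0.03,0],[0,0,0]],[0.04,[0.016,0.03,0],[0,0,0]],[0.04,[0.016,0.03,0],[0,0,0]],[0.04,[0.01,0.02,0],[0,0,0]],[0.04,[0.002,0.007,0],[0,0,0]],[0.04,[0,0,0],[0,0,0]],[0.04,[0,0,0],[0,0,0]]]'; python3 to.py .619 -.264 .074 -.4
```

```text
time: 6.13
tool_pos: [0.5592, -0.1476, 0.1307]
tool_rot: [[1.0, -0.005, -0.003], [-0.005, -1.0, 0.001], [-0.003, -0.001, -1.0]]
wrist_force: [0.2, 0.3, -1.2]
width: 0.0478
grip_force: 20.0
time: 6.72
tool_pos: [0.618, -0.2624, 0.1309]
tool_rot: [[1.0, -0.006, -0.003], [-0.006, -1.0, 0.002], [-0.003, -0.002, -1.0]]
wrist_force: [0.6, 0.3, -2.7]
width: 0.0482
grip_force: 20.0
t 6.72 pos [ 0.618  -0.2624  0.1309] yaw -0.3 tilt [-0.003  0.002] shift mm [ 1.1  1.7 56.9] turn z 0.1 w 0.0482 gf 20.0
```

```bash
python3 -m inch '[[0.04,[0.001,0.002,0.01],[0,0,0]],[0.04,[0,0,0.015],[0,0,0]],[0.04,[0,0,0.012],[0,0,0]],[0.04,[0,0,0.006],[0,0,0]],[0.04,[0,0,0.004],[0,0,0]],[0.04,[0,0,0.003],[0,0,0]],[0.04,[0,0,0.002],[0,0,0]],[0.04,[0,0,0],[0,0,0]],[0.04,[0,0,0],[0,0,0]]]'; python3 to.py .619 -.264 .074 -.4; python3 -c "
from h import *
p=cam('side');u=proj(p,[[.61,-.264,.07]])[0].astype(int);print(u)
cv2.imwrite('pics/r1.png',cv2.resize(p['color'][u[1]-60:u[1]+50,u[0]-80:u[0]+80],None,fx=5,fy=5,interpolation=2))"
```

```text
time: 7.47
tool_pos: [0.6204, -0.2657, 0.0811]
tool_rot: [[1.0, -0.007, 0.001], [-0.007, -1.0, -0.0], [0.001, 0.0, -1.0]]
wrist_force: [-0.0, -0.0, -2.3]
width: 0.0477
grip_force: 20.0
t 7.47 pos [ 0.6204 -0.2657  0.0811] yaw -0.4 tilt [ 0.001 -0.   ] shift mm [-1.4 -1.7  7.1] turn z -0.0 w 0.0477 gf 20.0
[324 250]
```

View pics/r1.png

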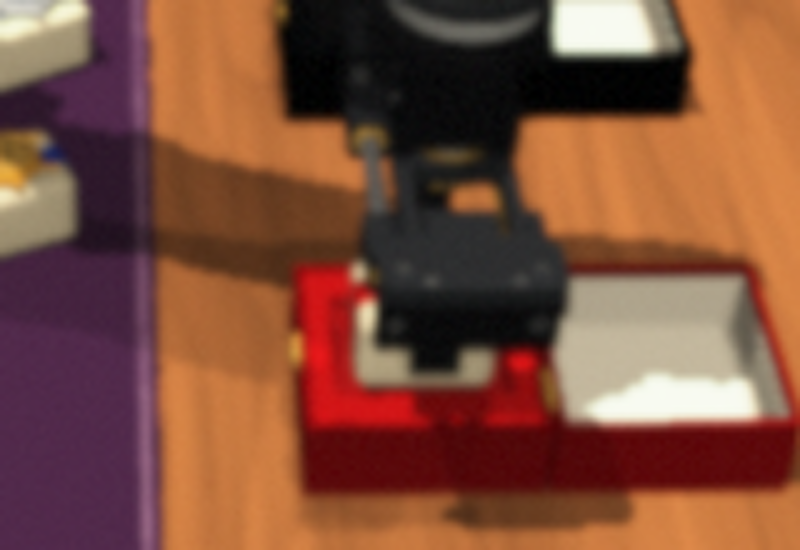

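The watch sits over the recess with clear margins: its front edge is at about (355,385) in the crop, inside the rim. I'll lower the last 7 mm gently.

```bash
python3 -m inch '[[0.04,[-0.001,0,0.002],[0,0,0]],[0.04,[0,0,0.0015],[0,0,0]],[0.04,[0,0,0.001],[0,0,0]],[0.04,[0,0,0.001],[0,0,0]],[0.04,[0,0,0.0005],[0,0,0]],[0.04,[0,0,0],[0,0,0]]]'; python3 -m inch '[[0.04,[0,0,0.0005],[0,0,0]],[0.04,[0,0,0.0005],[0,0,0]],[0.04,[0,0,0],[0,0,0]]]';python3 to.py .619 -.264 .074 -.4
```

```text
time: 8.02
tool_pos: [0.6189, -0.2655, 0.0743]
tool_rot: [[1.0, -0.007, -0.0], [-0.007, -1.0, 0.0], [-0.0, -0.0, -1.0]]
wrist_force: [-0.4, 0.6, -2.2]
width: 0.048
grip_force: 20.0
time: 8.27
tool_pos: [0.6191, -0.2656, 0.0741]
tool_rot: [[1.0, -0.007, 0.0], [-0.007, -1.0, -0.0], [0.0, 0.0, -1.0]]
wrist_force: [-1.2, 0.4, 2.0]
width: 0.048
grip_force: 20.0
t 8.27 pos [ 0.6191 -0.2656  0.0741] yaw -0.4 tilt [ 0. -0.] shift mm [-0.1 -1.6  0.1] turn z -0.0 w 0.0480 gf 20.0
```

Touchdown: the wrist force changed sign. I'll release, rise, and turn for the blue watch.

```bash
python3 -m inch '[[0.055,[0,0,0],[0,0,0]],[0.08,[0,0,0],[0,0,0]],[0.08,[0,0,0],[0,0,0]],[0.08,[0,0,0],[0,0,0]],[0.08,[0,0,-0.01],[0,0,0]],[0.08,[0,0,-0.02],[0,0,0]],[0.08,[0,0,-0.025],[0,0,-5.8]],[0.08,[0,0,-0.005],[0,0,-5.8]],[0.08,[0,0,0],[0,0,-5.8]],[0.08,[0,0,0],[0,0,-5.8]]]'; python3 to.py .4251 -.1354 .12 22.8
```

```text
time: 9.1
tool_pos: [0.6199, -0.2658, 0.1357]
tool_rot: [[0.92, 0.392, 0.002], [0.392, -0.92, -0.001], [0.002, 0.002, -1.0]]
wrist_force: [-1.0, 0.1, -1.3]
width: 0.0798
grip_force: 0.0
t 9.10 pos [ 0.6199 -0.2658  0.1357] yaw 23.1 tilt [ 0.002 -0.001] shift mm [-128.1 -196.4   15. ] turn z 0.3 w 0.0798 gf 0.0
```

```bash
python3 -m inch '[[0.08,[-0.014,-0.022,0],[0,0,0]],[0.08,[-0.019,-0.029,0],[0,0,0]],[0.08,[-0.019,-0.029,0],[0,0,0]],[0.08,[-0.019,-0.029,0],[0,0,0]],[0.08,[-0.019,-0.029,0],[0,0,0]],[0.08,[-0.019,-0.029,0],[0,0,0]],[0.08,[-0.015,-0.022,0.01],[0,0,0]],[0.08,[-0.004,-0.007,0.005],[0,0,0]],[0.08,[0,0,0],[0,0,0]],[0.08,[0,0,0],[0,0,0]]]'; python3 to.py .4251 -.1354 .043 22.8; python3 -c "
from h import *
p=cam('top');u=proj(p,[[.619,-.265,.05]])[0].astype(int);print(u)
cv2.imwrite('pics/r2.png',cv2.resize(p['color'][u[1]-50:u[1]+30,u[0]-40:u[0]+40],None,fx=5,fy=5,interpolation=2))"
```

```text
time: 9.93
tool_pos: [0.426, -0.135, 0.1194]
tool_rot: [[0.922, 0.388, 0.002], [0.388, -0.922, -0.002], [0.001, 0.002, -1.0]]
wrist_force: [0.6, 0.3, 0.2]
width: 0.0804
grip_force: 0.0
t 9.93 pos [ 0.426  -0.135   0.1194] yaw 22.8 tilt [ 0.002 -0.002] shift mm [-1.1 -0.2 76.4] turn z 0.0 w 0.0804 gf 0.0
[384 178]
```

View pics/r2.png

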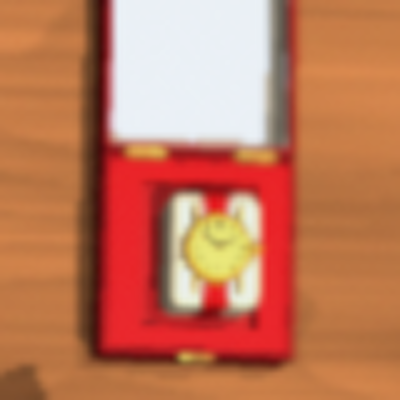

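The red watch is seated, dial up, crown on the right and 12 o'clock towards the lid. Now to grasp blue.

```bash
python3 -m inch '[[0.08,[-0.001,0,0.02],[0,0,0]],[0.08,[0,0,0.02],[0,0,0]],[0.08,[0,0,0.02],[0,0,0]],[0.08,[0,0,0.012],[0,0,0]],[0.08,[0,0,0.004],[0,0,0]],[0.055,[0,0,0],[0,0,0]],[0.055,[0,0,0],[0,0,0]],[0.04,[0,0,0],[0,0,0]],[0.04,[0,0,0],[0,0,0]],[0.04,[0,0,0],[0,0,0]]]' 20;python3 -m inch '[[0.04,[0,0,0],[0,0,0]],[0.04,[0,0,0],[0,0,0]],[0.04,[0,0,0],[0,0,0]]]'; python3 to.py .4251 -.1354 .043 22.8
```

```text
time: 10.82
tool_pos: [0.4249, -0.1352, 0.0434]
tool_rot: [[0.922, 0.387, 0.001], [0.387, -0.922, -0.001], [0.001, 0.001, -1.0]]
wrist_force: [-0.2, -0.3, 0.6]
width: 0.0542
grip_force: 0.0
time: 11.07
tool_pos: [0.4245, -0.1349, 0.0431]
tool_rot: [[0.922, 0.387, 0.001], [0.387, -0.922, -0.0], [0.0, 0.001, -1.0]]
wrist_force: [-1.4, 0.8, 4.8]
width: 0.0478
grip_force: 20.0
t 11.07 pos [ 0.4245 -0.1349  0.0431] yaw 22.8 tilt [ 0.001 -0.   ] shift mm [0.3 0.7 0.1] turn z -0.0 w 0.0478 gf 20.0
```

```bash
python3 -m inch '[[0.04,[0,0,-0.008],[0,0,0]],[0.04,[0,0,-0.02],[0,0,0]],[0.04,[0,0,-0.025],[0,0,0]],[0.04,[0,0,-0.025],[0,0,5]],[0.04,[0,0,-0.012],[0,0,6.5]],[0.04,[0,0,0],[0,0,6.5]],[0.04,[0,0,0],[0,0,6.5]],[0.04,[0,0,0],[0,0,0]]]'; python3 to.py .6034 .278 .130 -1.7
```

```text
time: 11.73
tool_pos: [0.424, -0.135, 0.133]
tool_rot: [[0.999, -0.033, 0.0], [-0.033, -0.999, -0.001], [0.0, 0.001, -1.0]]
wrist_force: [-0.3, -0.1, -1.8]
width: 0.0478
grip_force: 20.0
t 11.73 pos [ 0.424 -0.135  0.133] yaw -1.9 tilt [ 0.    -0.001] shift mm [ 165.8 -418.6    2.7] turn z -0.2 w 0.0478 gf 20.0
```

```bash
python3 -m inch '[[0.04,[0.006,-0.014,0],[0,0,0]],[0.04,[0.01,-0.026,0],[0,0,0]],[0.04,[0.012,-0.03,0],[0,0,0]],[0.04,[0.012,-0.03,0],[0,0,0]],[0.04,[0.012,-0.03,0],[0,0,0]],[0.04,[0.012,-0.03,0],[0,0,0]],[0.04,[0.012,-0.03,0],[0,0,0]],[0.04,[0.012,-0.03,0],[0,0,0]],[0.04,[0.012,-0.03,0],[0,0,0]],[0.04,[0.012,-0.03,0],[0,0,0]]]';python3 -m inch '[[0.04,[0.012,-0.03,0],[0,0,0]],[0.04,[0.012,-0.03,0],[0,0,0]],[0.04,[0.012,-0.03,0],[0,0,0]],[0.04,[0.01,-0.026,0],[0,0,0]],[0.04,[0.006,-0.014,0],[0,0,0]],[0.04,[0.002,-0.008,0],[0,0,0]],[0.04,[0,0,0],[0,0,0]],[0.04,[0,0,0],[0,0,0]]]'; python3 to.py .6034 .278 .074 -1.7
```

```text
time: 12.57
tool_pos: [0.5446, 0.1427, 0.1322]
tool_rot: [[1.0, -0.027, -0.001], [-0.027, -1.0, -0.0], [-0.001, 0.0, -1.0]]
wrist_force: [0.2, 0.5, -1.6]
width: 0.0477
grip_force: 20.0
time: 13.23
tool_pos: [0.6021, 0.2772, 0.1319]
tool_rot: [[1.0, -0.028, -0.001], [-0.028, -1.0, -0.001], [-0.001, 0.001, -1.0]]
wrist_force: [-0.8, -0.4, -1.4]
width: 0.0477
grip_force: 20.0
t 13.23 pos [0.6021 0.2772 0.1319] yaw -1.6 tilt [-0.001 -0.001] shift mm [ 1.4 -0.9 57.9] turn z 0.1 w 0.0477 gf 20.0
```

```bash
python3 -m inch '[[0.04,[0.001,-0.001,0.01],[0,0,0]],[0.04,[0,0,0.015],[0,0,0]],[0.04,[0,0,0.012],[0,0,0]],[0.04,[0,0,0.006],[0,0,0]],[0.04,[0,0,0.004],[0,0,0]],[0.04,[0,0,0.003],[0,0,0]],[0.04,[0,0,0.001],[0,0,0]],[0.04,[0,0,0],[0,0,0]],[0.04,[0,0,0],[0,0,0]]]'; python3 to.py .6034 .278 .074 -1.7; python3 -c "
from h import *
p=cam('side');u=proj(p,[[.60,.278,.07]])[0].astype(int);print(u)
cv2.imwrite('pics/r3.png',cv2.resize(p['color'][u[1]-40:u[1]+40,u[0]-50:u[0]+60],None,fx=7,fy=7,interpolation=2))"
```

```text
time: 13.98
tool_pos: [0.6038, 0.2793, 0.082]
tool_rot: [[1.0, -0.03, 0.001], [-0.03, -1.0, 0.0], [0.001, -0.0, -1.0]]
wrist_force: [0.1, -0.4, -1.8]
width: 0.0477
grip_force: 20.0
t 13.98 pos [0.6038 0.2793 0.082 ] yaw -1.7 tilt [0.001 0.   ] shift mm [-0.4  1.3  8. ] turn z 0.0 w 0.0477 gf 20.0
[302 135]
```

View pics/r3.png

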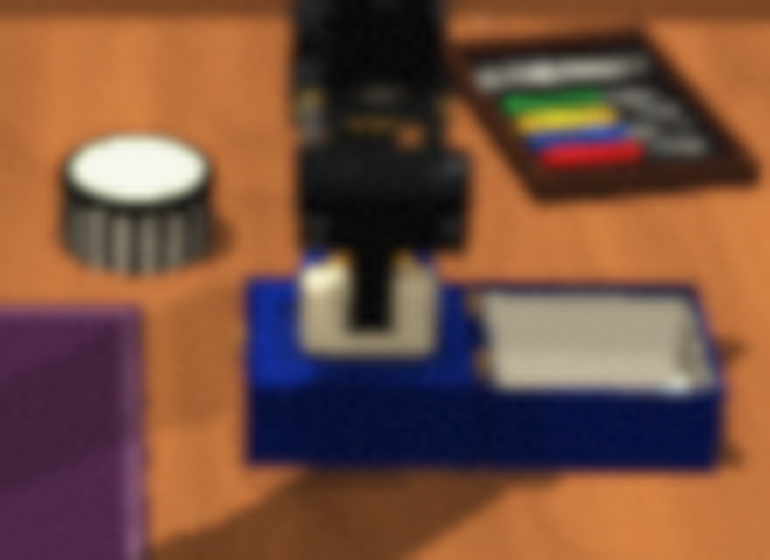

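The blue watch is centred over the blue recess (holder base near (370,355) in the crop), so I'll lower it.

```bash
python3 -m inch '[[0.04,[0,0.001,0.002],[0,0,0]],[0.04,[0,0,0.002],[0,0,0]],[0.04,[0,0,0.0015],[0,0,0]],[0.04,[0,0,0.001],[0,0,0]],[0.04,[0,0,0.0005],[0,0,0]],[0.04,[0,0,0],[0,0,0]],[0.04,[0,0,0.0005],[0,0,0]],[0.04,[0,0,0],[0,0,0]]]'; python3 -m inch '[[0.04,[0,0,0.0005],[0,0,0]],[0.04,[0,0,0],[0,0,0]]]';python3 to.py .6034 .278 .074 -1.7
```

```text
time: 14.7
tool_pos: [0.6036, 0.2781, 0.0742]
tool_rot: [[1.0, -0.03, 0.0], [-0.03, -1.0, 0.0], [0.0, -0.0, -1.0]]
wrist_force: [0.6, -0.8, 0.0]
width: 0.0479
grip_force: 20.0
time: 14.87
tool_pos: [0.6037, 0.2781, 0.0742]
tool_rot: [[1.0, -0.03, 0.0], [-0.03, -1.0, -0.0], [0.0, 0.0, -1.0]]
wrist_force: [-2.9, -1.4, 4.7]
width: 0.0476
grip_force: 20.0
t 14.87 pos [0.6037 0.2781 0.0742] yaw -1.7 tilt [ 0. -0.] shift mm [-0.2  0.1  0.2] turn z -0.0 w 0.0476 gf 20.0
```

```bash
python3 -m inch '[[0.055,[0,0,0],[0,0,0]],[0.08,[0,0,0],[0,0,0]],[0.08,[0,0,0],[0,0,0]],[0.08,[0,0,0],[0,0,0]],[0.08,[0,0,-0.01],[0,0,0]],[0.08,[0,0,-0.02],[0,0,0]],[0.08,[0,0,-0.025],[0,0,-6.4]],[0.08,[0,0,-0.005],[0,0,-6.4]],[0.08,[0,0,0],[0,0,0]]]'; python3 to.py .3542 .2747 .12 11.1
```

```text
time: 15.62
tool_pos: [0.6049, 0.2792, 0.1368]
tool_rot: [[0.981, 0.195, 0.004], [0.195, -0.981, 0.002], [0.005, -0.001, -1.0]]
wrist_force: [0.9, 1.0, 0.3]
width: 0.0794
grip_force: 0.0
t 15.62 pos [0.6049 0.2792 0.1368] yaw 11.3 tilt [0.004 0.002] shift mm [-246.8  -44.5   15.7] turn z 0.2 w 0.0794 gf 0.0
```

```bash
python3 -m inch '[[0.08,[-0.014,-0.003,0],[0,0,0]],[0.08,[-0.026,-0.005,0],[0,0,0]],[0.08,[-0.03,-0.005,0],[0,0,0]],[0.08,[-0.03,-0.005,0],[0,0,0]],[0.08,[-0.03,-0.005,0],[0,0,0]],[0.08,[-0.03,-0.005,0],[0,0,0]],[0.08,[-0.03,-0.005,0],[0,0,0]],[0.08,[-0.03,-0.005,0],[0,0,0]],[0.08,[-0.02,-0.004,0.01],[0,0,0]],[0.08,[-0.007,-0.002,0.005],[0,0,0]]]'; python3 -m inch '[[0.08,[0,0,0],[0,0,0]],[0.08,[0,0,0],[0,0,0]]]'; python3 to.py .3542 .2747 .043 11.1; python3 -c "
from h import *
p=cam('top');u=proj(p,[[.604,.278,.05]])[0].astype(int);print(u)
a=p['color'][u[1]-50:u[1]+30,u[0]-40:u[0]+40]
p=cam('top');u=proj(p,[[.354,.2747,.05]])[0].astype(int);print(u)
b=p['color'][u[1]-40:u[1]+40,u[0]-40:u[0]+40]
cv2.imwrite('pics/r4.png',cv2.resize(np.hstack([a,b]),None,fx=5,fy=5,interpolation=2))"
```

```text
time: 16.45
tool_pos: [0.3495, 0.2728, 0.1173]
tool_rot: [[0.982, 0.191, -0.001], [0.191, -0.982, -0.004], [-0.001, 0.003, -1.0]]
wrist_force: [-0.2, 0.4, 0.5]
width: 0.0801
grip_force: 0.0
time: 16.62
tool_pos: [0.3535, 0.2734, 0.1186]
tool_rot: [[0.982, 0.191, 0.001], [0.191, -0.982, -0.0], [0.001, 0.0, -1.0]]
wrist_force: [0.3, -0.4, 0.6]
width: 0.0799
grip_force: 0.0
t 16.62 pos [0.3535 0.2734 0.1186] yaw 11.0 tilt [ 0.001 -0.   ] shift mm [ 0.8 -1.2 75.6] turn z -0.1 w 0.0799 gf 0.0
[183 179]
[181 272]
```

View pics/r4.png

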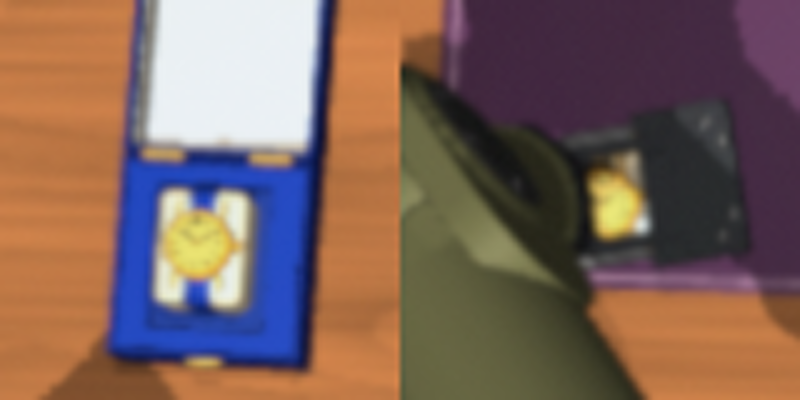

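The blue watch is seated upright with 12 towards the lid. The gripper is over the gold/black watch, whose gold dial shows between the fingers.

```bash
python3 -m inch '[[0.08,[0.001,-0.001,0.02],[0,0,0]],[0.08,[0,0,0.02],[0,0,0]],[0.08,[0,0,0.02],[0,0,0]],[0.08,[0,0,0.012],[0,0,0]],[0.08,[0,0,0.003],[0,0,0]],[0.055,[0,0,0],[0,0,0]],[0.055,[0,0,0],[0,0,0]],[0.04,[0,0,0],[0,0,0]],[0.04,[0,0,0],[0,0,0]],[0.04,[0,0,0],[0,0,0]]]' 20;python3 -m inch '[[0.04,[0,0,0],[0,0,0]],[0.04,[0,0,0],[0,0,0]],[0.04,[0,0,0],[0,0,0]]]'; python3 to.py .3542 .2747 .043 11.1
```

```text
time: 17.55
tool_pos: [0.3542, 0.275, 0.0443]
tool_rot: [[0.981, 0.192, 0.002], [0.192, -0.981, 0.0], [0.002, 0.0, -1.0]]
wrist_force: [-0.6, -0.6, 0.4]
width: 0.0547
grip_force: 0.0
time: 17.8
tool_pos: [0.354, 0.275, 0.044]
tool_rot: [[0.981, 0.192, 0.001], [0.192, -0.981, -0.0], [0.001, 0.0, -1.0]]
wrist_force: [0.1, -0.6, 4.9]
width: 0.0481
grip_force: 20.0
t 17.80 pos [0.354 0.275 0.044] yaw 11.1 tilt [ 0.001 -0.   ] shift mm [0.2 0.3 1. ] turn z -0.0 w 0.0481 gf 20.0
```

```bash
python3 -m inch '[[0.04,[0,0,-0.008],[0,0,0]],[0.04,[0,0,-0.02],[0,0,0]],[0.04,[0,0,-0.025],[0,0,0]],[0.04,[0,0,-0.025],[0,0,5]],[0.04,[0,0,-0.012],[0,0,5]],[0.04,[0,0,0],[0,0,0]],[0.04,[0,0,0],[0,0,0]]]'; python3 to.py .6293 .0068 .130 1.1
```

```text
time: 18.38
tool_pos: [0.3536, 0.2745, 0.1337]
tool_rot: [[1.0, 0.021, 0.001], [0.021, -1.0, -0.001], [0.001, 0.001, -1.0]]
wrist_force: [-1.2, -0.5, -1.6]
width: 0.0475
grip_force: 20.0
t 18.38 pos [0.3536 0.2745 0.1337] yaw 1.2 tilt [ 0.001 -0.001] shift mm [270.  273.5   4.2] turn z 0.1 w 0.0475 gf 20.0
```

```bash
python3 -m inch '[[0.04,[0.01,0.01,0],[0,0,0]],[0.04,[0.018,0.018,0],[0,0,0]],[0.04,[0.02,0.02,0],[0,0,0]],[0.04,[0.02,0.02,0],[0,0,0]],[0.04,[0.02,0.02,0],[0,0,0]],[0.04,[0.02,0.02,0],[0,0,0]],[0.04,[0.02,0.02,0],[0,0,0]],[0.04,[0.02,0.02,0],[0,0,0]],[0.04,[0.02,0.02,0],[0,0,0]],[0.04,[0.02,0.02,0],[0,0,0]]]';python3 -m inch '[[0.04,[0.02,0.02,0],[0,0,0]],[0.04,[0.02,0.02,0],[0,0,0]],[0.04,[0.02,0.02,0],[0,0,0]],[0.04,[0.014,0.015,0],[0,0,0]],[0.04,[0.008,0.01,0],[0,0,0]],[0.04,[0,0,0],[0,0,0]],[0.04,[0,0,0],[0,0,0]]]'; python3 to.py .6293 .0068 .075 1.1
```

```text
time: 19.22
tool_pos: [0.5449, 0.0881, 0.131]
tool_rot: [[1.0, 0.021, -0.004], [0.021, -1.0, -0.0], [-0.004, 0.0, -1.0]]
wrist_force: [0.1, 0.0, -0.9]
width: 0.0477
grip_force: 20.0
time: 19.8
tool_pos: [0.6275, 0.007, 0.1318]
tool_rot: [[1.0, 0.019, -0.003], [0.019, -1.0, 0.001], [-0.003, -0.001, -1.0]]
wrist_force: [0.3, 0.7, -1.2]
width: 0.0478
grip_force: 20.0
t 19.80 pos [0.6275 0.007  0.1318] yaw 1.1 tilt [-0.003  0.001] shift mm [ 1.9  0.3 56.8] turn z -0.0 w 0.0478 gf 20.0
```

```bash
python3 -m inch '[[0.04,[0.001,0,0.01],[0,0,0]],[0.04,[0,0,0.015],[0,0,0]],[0.04,[0,0,0.012],[0,0,0]],[0.04,[0,0,0.006],[0,0,0]],[0.04,[0,0,0.004],[0,0,0]],[0.04,[0,0,0.002],[0,0,0]],[0.04,[0,0,0.001],[0,0,0]],[0.04,[0,0,0],[0,0,0]],[0.04,[0,0,0],[0,0,0]]]'; python3 to.py .6293 .0068 .075 1.1; python3 -c "
from h import *
p=cam('side');u=proj(p,[[.63,.007,.07]])[0].astype(int);print(u)
a=p['color'][u[1]-40:u[1]+40,u[0]-50:u[0]+60]
cv2.imwrite('pics/r5.png',cv2.resize((255*(a/255.)**.55).astype(np.uint8),None,fx=7,fy=7,interpolation=2))"
```

```text
time: 20.55
tool_pos: [0.6301, 0.0071, 0.0841]
tool_rot: [[1.0, 0.019, 0.001], [0.019, -1.0, -0.0], [0.001, 0.0, -1.0]]
wrist_force: [0.7, -0.1, -2.5]
width: 0.0481
grip_force: 20.0
t 20.55 pos [0.6301 0.0071 0.0841] yaw 1.1 tilt [ 0.001 -0.   ] shift mm [-0.8  0.3  9.1] turn z -0.0 w 0.0481 gf 20.0
[320 182]
```

View pics/r5.png

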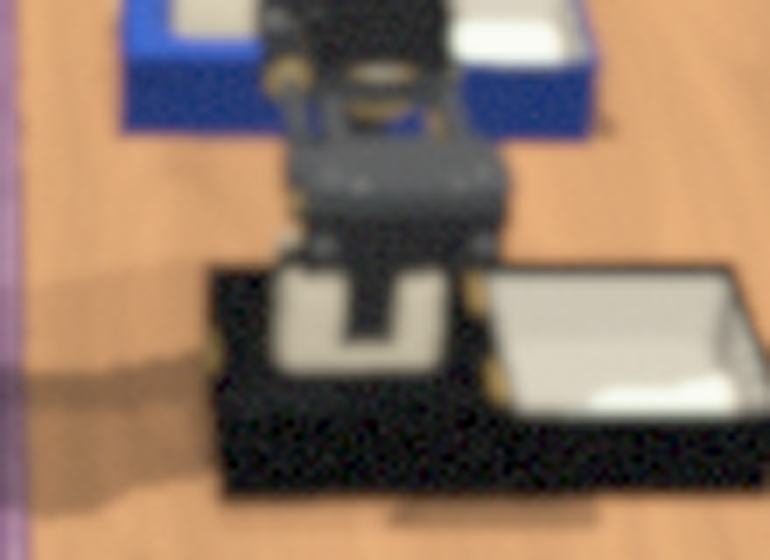

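The black watch is also centred over its recess (base near (358,375) in the crop), so I'll lower it.

```bash
python3 -m inch '[[0.04,[-0.001,0,0.003],[0,0,0]],[0.04,[0,0,0.002],[0,0,0]],[0.04,[0,0,0.0015],[0,0,0]],[0.04,[0,0,0.001],[0,0,0]],[0.04,[0,0,0.001],[0,0,0]],[0.04,[0,0,0.0005],[0,0,0]],[0.04,[0,0,0],[0,0,0]],[0.04,[0,0,0],[0,0,0]]]'; python3 -m inch '[[0.04,[0,0,0.0005],[0,0,0]],[0.04,[0,0,0],[0,0,0]]]';python3 to.py .6293 .0068 .075 1.1
```

```text
time: 21.27
tool_pos: [0.6285, 0.007, 0.0751]
tool_rot: [[1.0, 0.019, -0.0], [0.019, -1.0, -0.001], [-0.0, 0.001, -1.0]]
wrist_force: [-3.6, -0.9, 6.0]
width: 0.0481
grip_force: 20.0
time: 21.43
tool_pos: [0.6285, 0.007, 0.0751]
tool_rot: [[1.0, 0.019, -0.0], [0.019, -1.0, -0.001], [-0.0, 0.001, -1.0]]
wrist_force: [-4.9, -1.4, 8.0]
width: 0.0483
grip_force: 20.0
t 21.43 pos [0.6285 0.007  0.0751] yaw 1.1 tilt [-0.    -0.001] shift mm [0.8 0.2 0.1] turn z -0.0 w 0.0483 gf 20.0
```

```bash
python3 -m inch '[[0.055,[0,0,0],[0,0,0]],[0.08,[0,0,0],[0,0,0]],[0.08,[0,0,0],[0,0,0]],[0.08,[0,0,0],[0,0,0]],[0.08,[0,0,-0.01],[0,0,0]],[0.08,[0,0,-0.02],[0,0,0]],[0.08,[0,0,-0.03],[0,0,0]],[0.08,[0,0,-0.03],[0,0,0]],[0.08,[0,0,-0.03],[0,0,0]],[0.08,[-0.01,-0.01,-0.01],[0,0,0]]]'; python3 -m inch '[[0.08,[-0.02,0.025,0],[0,0,0]],[0.08,[-0.02,0.03,0],[0,0,0]],[0.08,[-0.02,0.03,0],[0,0,0]],[0.08,[-0.02,0.03,0],[0,0,0]],[0.08,[-0.02,0.03,0],[0,0,0]],[0.08,[-0.02,0.02,0],[0,0,0]],[0.08,[-0.01,0.01,0],[0,0,0]],[0.08,[0,0,0],[0,0,0]],[0.08,[0,0,0],[0,0,0]],[0.08,[0,0,0],[0,0,0]]]'; python3 -c "
from h import *
p=cam('top');a=p['color'][105:295,155:420]
cv2.imwrite('pics/r6.png',cv2.resize((255*(a/255.)**.7).astype(np.uint8),None,fx=3,fy=3,interpolation=2))"
```

```text
time: 22.27
tool_pos: [0.6221, 0.0149, 0.2095]
tool_rot: [[1.0, 0.016, 0.009], [0.016, -1.0, -0.001], [0.009, 0.001, -1.0]]
wrist_force: [0.2, -0.2, 0.3]
width: 0.0801
grip_force: 0.0
time: 23.1
tool_pos: [0.4928, -0.1593, 0.2046]
tool_rot: [[1.0, 0.021, 0.001], [0.021, -1.0, 0.0], [0.001, -0.0, -1.0]]
wrist_force: [-0.5, -0.2, -0.7]
width: 0.0801
grip_force: 0.0
```

View pics/r6.png

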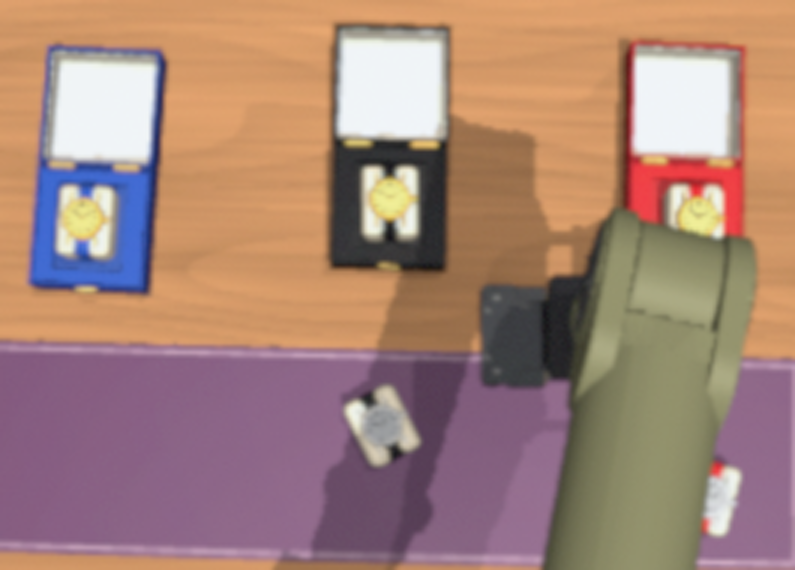

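The picture shows blue at (82,220), black at (390,200) and red at (697,215), each seated in its own box. The steel watches are still at (382,425) and (722,500), and the gripper is clear of everything.

```bash
python3 -c "
from rig import env
print(env.job_done())"
```

```text
the job is handed in; nothing more can be done
None
```

The three gold watches are seated and released in the red, blue and black boxes with 12 o'clock towards the lid, nothing else was touched, and the job was handed in at about 23 s; the hand-in call gave no verdict.

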